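# Bring the spectrophotometer on line from its key box

### The arm

A 6-joint arm with a two-finger parallel gripper is mounted at the origin on the work surface. World frame = base frame: x ahead of the robot, y to its left, z up, the work surface at z = 0. Lengths are in m, angles in rad, forces in N, time in s.
With the tool pointing down it reaches from about 0.375 to 0.9 m from the base axis. Payload 3.1 kg.
Tool frame: the origin (TCP) lies between the finger pads; the fingertips stand 17 mm ahead of it and the grasp point (between the pads) lies 2 mm behind it (robot.nose_length is the distance from the TCP to the fingertips, in m); z points along the fingers, y is the line along which they close (so a half turn about z gives the same grasp; the last joint's range is limited). The gripper opens to 87 mm and grips with 3 to 60 N. Pads are 19 mm wide; open, the fingers measure 117 mm over their backs; the gripper's body (75 mm by 190 mm) begins 51 mm behind the grasp point.
Start: joints at [1.028, 0.527, 1.433, -0, 1.181, -0.178], TCP at [0.223, 0.584, 0.202] pointing down, gripper open.
Joint ranges: [-3.08, 3.08], [-0.75, 2.2], [0.22, 2.44], [-1.43, 4.57], [0, 2.65], [-2.85, 2.85]. Speed limits (rad/s): [2.79, 2.79, 3.14, 3.14, 3.14, 3.14].

### API

Orientations are given as a unit quaternion [x, y, z, w].
In Python, from rig import robot, cams gives the robot as it stands.
- The arm moves only by the shell command python3 -m pendant 'ROWS' [FORCE]. ROWS is JSON, a list of rows, each an object with "jaw": the opening, from 0 (shut) to 1 (fully open); "linear": the shift along the tool's x, y, z in cm, a list of three; "twist": the turn about the tool's z in degrees. A call has 1 to 12 rows; each row shifts and turns the commanded pose from where the row before left it, along the tool's axes as they then stand; what a row does not reach is not made up. A row lasts 1/12 s, in which the tool goes at most 41.7 mm and 7.16 degrees, less where a joint would pass 70% of its speed; a pose out of reach is approached as far as the arm can. A call is refused whole if a number of a shift passes 4.17 or a number of a turn 7.16, either way. A call with a gripper value outside its range is refused whole. The fingers move at their own pace and stop on an object; FORCE is the grip in N (left out, the last holds). Time passes only in rows, so rows that do not move let the fingers close. It gives the time, the measured TCP pose, the force, the opening and the grip force at its end, in the units of the state.
- robot.get_obs(): the state, without advancing time (a new reading comes with each control period).
- cams.camera(name): name is "scene" or "top" or "wrist"; returns a dict with "color" (384x512x3 uint8, blue, green, red), "depth" (384x512 float32, m along the optical axis (not along the pixel's ray), 0 where there is no reading), "fov_y" (degrees; the focal length in pixels is half the picture's height over the tangent of half this angle, whatever the lens; pixels are square), "cx", "cy" (the principal point, pixels), "k1" (the pictures are not rectified: a ray, as slopes to the right and down, at radius r is drawn at 1 + k1 r^2 times it, then the intrinsics apply), "view" (4x4, takes a point from world to camera coordinates). Camera axes: x right, y down, z forward; pixel columns grow to the right and rows downward; lengths in m; the calibration is good to about 2 mm. A picture is of the moment at which its call begins.
- robot.hand_in(): hands the job in; it is judged then, once.
The state is a dict: "time": time; "q": joint angles; "joint_velocities": joint speeds; "joint_torque": joint torques, N m; "position": TCP position; "tool_rot": TCP orientation; "ft_force": force on the tool from outside, world axes, zero at the start; "moment": the same for the moment, N m; "grip_width": finger opening in m; "grip_force": force on a finger pad.
Only numpy, scipy, OpenCV 4.12 (cv2) and the standard library are available. Lean on these libraries where they do the work, as an engineer would, in place of code of your own. Each camera call takes 0.05 s, during which the arm holds its last target. There are 200 camera calls.

### The job

Start up the spectrophotometer from the cream key box: with the fingertips gently press the blue key (lamp) down until it is fully in, then the yellow key (detector), then the green key (scan). Do not pull any key up, do not touch the red shutdown key, and leave the vials, cuvette, beaker, bottle and mouse around the box where they stand.

Things in the scene. Friction and masses are not known exactly. Their poses are not given: they have to be found in the camera images.
- key_box: cream low control box with navy skirt, fixed to the bench, 150 (x) x 340 (y) x 45 mm high; origin at the centre of its underside. Four latching keys stand in a row along its y axis, at box x = -32 mm and y = -112.5, -37.5, +37.5 and +112.5 mm (75 mm apart); which colour stands where changes. Its rear ledge (box x > 15 mm) carries small vials and a cuvette.
- key_blue (a joint): travel in m of the blue key (lamp), a stem that slides straight down: 0 (to 0.0015 at the start) out, 0.012 fully in, at its stop. It moves at a steady push of about 3 N and stays where it is left (no return spring); pulled up it would go below 0, to -0.006.
- key_blue_top (a point): centre of the top face of the blue key's flat round cap, 32 mm in diameter and 9 mm thick; 80 mm above the bench when the key is out, 68 mm when fully in and let go. The cap is cushioned on its stem: it gives way downward by about 1 mm for each 1.2 N beyond the first 2 N, at most 8 mm, so press a little (2 to 4 mm) past the stop. Its z axis points up.
- key_yellow (a joint): travel in m of the yellow key (detector), a stem that slides straight down: 0 (to 0.0015 at the start) out, 0.012 fully in, at its stop. It moves at a steady push of about 3 N and stays where it is left (no return spring); pulled up it would go below 0, to -0.006.
- key_yellow_top (a point): centre of the top face of the yellow key's flat round cap, 32 mm in diameter and 9 mm thick; 80 mm above the bench when the key is out, 68 mm when fully in and let go. The cap is cushioned on its stem: it gives way downward by about 1 mm for each 1.2 N beyond the first 2 N, at most 8 mm, so press a little (2 to 4 mm) past the stop. Its z axis points up.
- key_green (a joint): travel in m of the green key (scan), a stem that slides straight down: 0 (to 0.0015 at the start) out, 0.012 fully in, at its stop. It moves at a steady push of about 3 N and stays where it is left (no return spring); pulled up it would go below 0, to -0.006.
- key_green_top (a point): centre of the top face of the green key's flat round cap, 32 mm in diameter and 9 mm thick; 80 mm above the bench when the key is out, 68 mm when fully in and let go. The cap is cushioned on its stem: it gives way downward by about 1 mm for each 1.2 N beyond the first 2 N, at most 8 mm, so press a little (2 to 4 mm) past the stop. Its z axis points up.
- key_red (a joint): travel in m of the red key (shutdown), a stem that slides straight down: 0 (to 0.0015 at the start) out, 0.012 fully in, at its stop. It moves at a steady push of about 3 N and stays where it is left (no return spring); pulled up it would go below 0, to -0.006.
- key_red_top (a point): centre of the top face of the red key's flat round cap, 32 mm in diameter and 9 mm thick; 80 mm above the bench when the key is out, 68 mm when fully in and let go. The cap is cushioned on its stem: it gives way downward by about 1 mm for each 1.2 N beyond the first 2 N, at most 8 mm, so press a little (2 to 4 mm) past the stop. Its z axis points up.
- vial_a: capped amber glass vial, 22 mm diameter, 45 mm high, white cap, loose on the box's rear ledge; origin at the centre of its underside. Not to be disturbed.
- vial_b: capped amber glass vial, 22 mm diameter, 45 mm high, black cap, loose on the box's rear ledge; origin at the centre of its underside. Not to be disturbed.
- cuvette: glass cuvette, 12.5 mm square, white stopper, 50 mm high overall, loose on the box's rear ledge; origin at the centre of its underside. Not to be disturbed.
- beaker: open glass beaker, 68 mm diameter, 85 mm high, loose on the bench beyond the box; origin at the centre of its underside. Not to be disturbed.
- reagent: amber reagent bottle with blue cap, 60 mm diameter, 130 mm high, loose on the bench beyond the box; origin at the centre of its underside. Not to be disturbed.
- mouse: black computer mouse, 100 x 60 mm, 33 mm high, loose on the bench at the box's +y end; origin at the centre of its underside. Not to be disturbed.

How it is judged:
On the way, in this order (a step that is already met when the one before it is completed fails the run):
1. the blue key is pressed in by the fingers, the later ones still out (value of joint key_blue above 0.009 m and contact force between the fingers and key_blue above 0.2 N and value of joint each of key_yellow, key_green below 0.004 m), for 0.02 s.
2. the yellow key is pressed in by the fingers, the later ones still out (value of joint key_yellow above 0.009 m and contact force between the fingers and key_yellow above 0.2 N and value of joint key_green below 0.004 m), for 0.02 s.
3. the green key is pressed in by the fingers (value of joint key_green above 0.009 m and contact force between the fingers and key_green above 0.2 N), for 0.02 s.
At the end, for the whole second after the job is handed in: The blue, yellow and green keys are each in by more than 9 mm of their 12 mm travel, the red key is still out (less than 3 mm), and the six loose things stand at rest within 15 mm of where they began (value of joint each of key_blue, key_yellow, key_green above 0.009 m and value of joint key_red below 0.003 m and distance of each of vial_a, vial_b, cuvette, beaker, reagent, mouse from where it was at the start of the episode below 0.015 m and linear speed of each of vial_a, vial_b, cuvette, beaker, reagent, mouse below 0.02 m/s); the robot touches nothing.
It fails at once if a key is pushed harder than 25 N (contact force between any of key_blue, key_yellow, key_green and anything else above 25 N).
It fails at once if a key is pulled up (value of joint any of key_blue, key_yellow, key_green, key_red below -0.002 m).
It fails at once if the red key is touched (contact force between key_red and anything else above 0.5 N).
It fails at once if a vial, the cuvette, beaker, bottle or mouse is moved by more than 15 mm, lifted or tipped (distance of any of vial_a, vial_b, cuvette, beaker, reagent, mouse from where it was at the start of the episode above 0.015 m or angle between any of vial_a, vial_b, cuvette, beaker, reagent, mouse's own z axis and vertical above 0.3 rad).
It also fails if it takes over 43 s, if anything falls off the work surface, if the arm or the gripper's body presses on something with over 40 N, if the wrist force passes 120 N, or if a joint passes its speed limit or range.

## Working session

There is one attempt and no reset: what is moved stays moved. The work goes in short steps, Python scripts to look and compute and a shell command to move; the robot and the scene stay as the last step left them, time stands still between calls to the robot, and variables do not carry over. Pictures are saved under pics/ and viewed, at most 10 in all, crops included, and the job is handed in when it is done.

```bash
mkdir -p pics
python3 - <<'E'
from rig import robot,cams
import cv2,numpy as np
o=robot.get_obs(); print(o['time'],o['position'],o['tool_rot'],o['grip_width'])
a=[]
for n in("scene","top"):
    c=cams.camera(n); np.savez(f"pics/{n}0.npz",**c); print(n,c['fov_y'],c['cx'],c['cy'],c['k1'],c['view'].tolist() if hasattr(c['view'],'tolist') else c['view'])
    cv2.imwrite(f"pics/{n}0.png",c['color'])
    a.append(c['color'])
cv2.imwrite("pics/both.png",cv2.resize(np.vstack(a),None,fx=.78,fy=.78))
E
```

```text
0.0 [0.22252863 0.58320057 0.20087465] [ 1.81387253e-01  9.83411149e-01 -1.01469790e-03 -3.84201148e-04] 0.08697598634831093
scene 50.12104612013446 265.66855738124525 191.8057332563303 0.038404721840357835 [[0.7423593428285952, 0.6697112700359996, -0.01973375032437669, -0.5287742496753316], [0.4277061916651918, -0.49636223445660077, -0.7554415568503686, -0.1808559279351975], [-0.5157228128814493, 0.5523688504903396, -0.6549187989984915, 1.1592232438983212], [0.0, 0.0, 0.0, 1.0]]
top 50.810501027561834 254.52747301665227 184.11476116550048 -0.13851631014182464 [[-0.011351417000053557, -0.9999350569162516, 0.0010135492012610303, 0.10588860925586663], [-0.9669556705786664, 0.010718842776561576, -0.25471913462732454, 0.6692230448701303], [0.2546917283066975, -0.0038714802626173463, -0.9670145475496859, 0.7282638897129398], [0.0, 0.0, 0.0, 1.0]]
```

View pics/both.png

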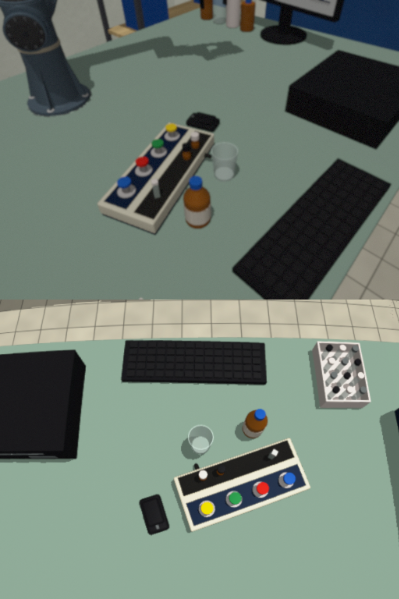

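The key order from +y to −y is yellow, green, red, blue. In the top view (full scale), they sit at about (265,267), (300,254), (335,242) and (370,229). The vials and cuvette are on the far side (+x). Next I'll triangulate the caps.

```bash
cat > m.py <<'E'
import numpy as np,cv2
def K(c):
    f=192/np.tan(np.radians(float(c['fov_y']))/2); return np.array([[f,0,float(c['cx'])],[0,f,float(c['cy'])],[0,0,1]]),np.array([float(c['k1']),0,0,0])
def norm(c,p): k,d=K(c); return cv2.undistortPoints(np.array(p,float).reshape(-1,1,2),k,d).reshape(-1,2)
def onz(c,p,z):
    V=np.array(c['view']);R,t=V[:3,:3],V[:3,3]; o=-R.T@t; r=np.c_[norm(c,p),np.ones(len(norm(c,p)))]@R
    return o+r*((z-o[2])/r[:,2])[:,None]
def proj(c,P):
    V=np.array(c['view']);k,d=K(c); return cv2.projectPoints(np.array(P,float).reshape(-1,1,3),cv2.Rodrigues(V[:3,:3])[0],V[:3,3],k,d)[0].reshape(-1,2)
HUE=dict(blue=(100,120),yellow=(20,35),green=(45,85),red=(170,190))
def blobs(c,col):
    h=cv2.cvtColor(c['color'],cv2.COLOR_BGR2HSV).astype(int); H=h[...,0]; H=np.where((H<10)&(col=='red'),H+180,H)
    m=((H>=HUE[col][0])&(H<=HUE[col][1])&(h[...,1]>140)&(h[...,2]>60)).astype(np.uint8)
    n,l,s,ce=cv2.connectedComponentsWithStats(m); return [(s[i,4],ce[i].round(1).tolist(),s[i,:4].tolist()) for i in range(1,n) if s[i,4]>25]
E
python3 - <<'E'
from m import *
for n in("scene","top"):
    c=np.load(f"pics/{n}0.npz")
    for col in HUE: print(n,col,blobs(c,col))
E
```

```text
scene blue [(np.int32(496), [166.7, 17.2], [157, 0, 20, 38]), (np.int32(938), [197.1, 14.4], [181, 0, 34, 35]), (np.int32(5145), [462.5, 28.4], [374, 0, 138, 65]), (np.int32(310), [349.5, 15.1], [341, 4, 18, 23]), (np.int32(228), [250.5, 233.9], [242, 225, 17, 18]), (np.int32(204), [159.6, 233.2], [151, 226, 18, 15])]
scene yellow [(np.int32(118), [219.3, 163.6], [213, 159, 14, 10])]
scene green [(np.int32(119), [202.4, 183.6], [196, 178, 14, 11])]
scene red [(np.int32(175), [182.2, 206.9], [174, 200, 17, 14])]
top blue [(np.int32(156), [332.8, 147.1], [326, 140, 14, 15]), (np.int32(209), [371.4, 228.8], [363, 221, 17, 16]), (np.int32(51), [247.5, 264.0], [241, 258, 15, 13])]
top yellow [(np.int32(196), [265.0, 267.2], [258, 260, 15, 16])]
top green [(np.int32(174), [301.2, 254.3], [294, 248, 15, 14])]
top red [(np.int32(202), [336.6, 241.6], [329, 234, 16, 16])]
```

Run:
```python
from m import *
S=np.load("pics/scene0.npz");T=np.load("pics/top0.npz")
ps=dict(blue=(159.6,233.2),yellow=(219.3,163.6),green=(202.4,183.6),red=(182.2,206.9))
pt=dict(blue=(371.4,228.8),yellow=(265,267.2),green=(301.2,254.3),red=(336.6,241.6))
X={}
for k in ps:
    x=cv2.triangulatePoints(np.array(S['view'])[:3],np.array(T['view'])[:3],norm(S,ps[k]).T,norm(T,pt[k]).T).ravel();x=x[:3]/x[3]
    a=onz(T,[pt[k]],.078)[0];b=onz(S,[ps[k]],.077)[0]; u,v=map(round,pt[k])
    print(k,'tri',x.round(4),'top@78',a.round(4),'scene@77',b.round(4),'depth',np.median(T['depth'][v-2:v+3,u-2:u+3])); X[k]=a
d=X['yellow']-X['blue'];print(np.linalg.norm(d),'yaw',np.degrees(np.arctan2(-d[0],d[1])),
 [np.linalg.norm(X[p]-X[q]).round(4) for p,q in(('yellow','green'),('green','red'),('red','blue'))])
```

```text
blue tri [ 0.578  -0.1341  0.078 ] top@78 [ 0.5773 -0.1352  0.078 ] scene@77 [ 0.5782 -0.1327  0.077 ] depth 0.7980734
yellow tri [0.5057 0.0801 0.0754] top@78 [0.5054 0.0799 0.078 ] scene@77 [0.5076 0.079  0.077 ] depth 0.7792565
green tri [0.5301 0.0092 0.0767] top@78 [0.5294 0.0085 0.078 ] scene@77 [0.5311 0.0099 0.077 ] depth 0.78498214
red tri [ 0.5537 -0.0624  0.0767] top@78 [ 0.5531 -0.0629  0.078 ] scene@77 [ 0.5546 -0.0619  0.077 ] depth 0.7916552
0.22677057402054526 yaw 18.48861517547549 [np.float64(0.0753), np.float64(0.0752), np.float64(0.0762)]
```

Heights (75–78 mm) and spacings (75–76 mm) match the text. I'll close the jaws, align tool y with the key row (twist −39.4°), then move above blue.

```bash
python3 -m pendant '[{"jaw":0,"linear":[0,0,0],"twist":-6.6},{"jaw":0,"linear":[0,0,0],"twist":-6.6},{"jaw":0,"linear":[0,0,0],"twist":-6.6},{"jaw":0,"linear":[0,0,0],"twist":-6.6},{"jaw":0,"linear":[0,0,0],"twist":-6.5},{"jaw":0,"linear":[0,0,0],"twist":-6.5},{"jaw":0,"linear":[0,0,0],"twist":0},{"jaw":0,"linear":[0,0,0],"twist":0}]' 10
python3 -m pendant '[{"jaw":0,"linear":[-0.45,-3.3,0],"twist":0},{"jaw":0,"linear":[-0.45,-3.3,0],"twist":0},{"jaw":0,"linear":[-0.45,-3.3,0],"twist":0},{"jaw":0,"linear":[-0.45,-3.3,0],"twist":0},{"jaw":0,"linear":[-0.45,-3.3,0],"twist":0},{"jaw":0,"linear":[-0.45,-3.3,0],"twist":0},{"jaw":0,"linear":[-0.45,-3.3,0],"twist":0},{"jaw":0,"linear":[-0.45,-3.3,0],"twist":0},{"jaw":0,"linear":[-0.45,-3.3,0],"twist":0},{"jaw":0,"linear":[-0.45,-3.3,0],"twist":0},{"jaw":0,"linear":[0,0,0],"twist":0},{"jaw":0,"linear":[0,0,0],"twist":0}]'
```

```text
time: 0.77
position: [0.2228, 0.5836, 0.2014]
tool_rot: [-0.159, 0.987, -0.0, -0.0]
ft_force: [0.1, 0.4, 0.1]
grip_width: 0.0416
grip_force: 0.0
time: 1.77
position: [0.3711, 0.284, 0.202]
tool_rot: [-0.158, 0.987, 0.0, 0.0]
ft_force: [0.6, 0.5, -0.0]
grip_width: 0.0005
grip_force: 0.0
```

```bash
python3 -m pendant '[{"jaw":0,"linear":[-0.53,-3.85,0],"twist":0},{"jaw":0,"linear":[-0.53,-3.85,0],"twist":0},{"jaw":0,"linear":[-0.53,-3.85,0],"twist":0},{"jaw":0,"linear":[-0.53,-3.85,0],"twist":0},{"jaw":0,"linear":[-0.53,-3.85,0],"twist":0},{"jaw":0,"linear":[-0.53,-3.85,0],"twist":0},{"jaw":0,"linear":[-0.53,-3.85,0],"twist":0},{"jaw":0,"linear":[-0.53,-3.85,0],"twist":0},{"jaw":0,"linear":[-0.53,-3.85,0],"twist":0},{"jaw":0,"linear":[-0.53,-3.85,0],"twist":0},{"jaw":0,"linear":[-0.53,-3.85,0],"twist":0},{"jaw":0,"linear":[-0.53,-3.85,0],"twist":0}]'
python3 -m pendant '[{"jaw":0,"linear":[0,0,0],"twist":0},{"jaw":0,"linear":[0,0,0],"twist":0},{"jaw":0,"linear":[0,0,0],"twist":0},{"jaw":0,"linear":[0,0,0],"twist":0}]'
python3 - <<'E'
from rig import robot,cams
from m import *
print(robot.get_obs()['position'],robot.get_obs()['grip_width'])
for n in("wrist","scene"):
    c=cams.camera(n);np.savez(f"pics/{n}1.npz",**c);cv2.imwrite(f"pics/{n}1.png",c['color'])
    if n=="wrist":
        for col in HUE:
            for b in blobs(c,col): print(col,b,onz(c,[b[1]],.08).round(4))
a=[np.load(f"pics/{n}1.npz")['color'] for n in("wrist","scene")]
cv2.imwrite("pics/b1.png",cv2.resize(np.vstack(a),None,fx=.78,fy=.78))
# reagent cap place
T=np.load("pics/top0.npz");print('reagent',onz(T,[(332.8,147.1)],.125),'proj tip',proj(T,[[.5777,-.1347,.08]]))
E
```

```text
time: 2.77
position: [0.5783, -0.1328, 0.2017]
tool_rot: [-0.161, 0.987, 0.0, 0.0]
ft_force: [0.1, 0.2, -0.5]
grip_width: 0.0005
grip_force: 0.0
time: 3.1
position: [0.5765, -0.1305, 0.2015]
tool_rot: [-0.161, 0.987, 0.001, -0.001]
ft_force: [-0.1, 0.1, 0.1]
grip_width: -0.0002
grip_force: 0.0
[ 0.57649305 -0.13053392  0.20150053] -0.0001513853383018931
blue (np.int32(88), [405.9, 157.2], [401, 153, 15, 12]) [[0.4935 0.0176 0.08  ]]
blue (np.int32(944), [245.6, 185.4], [219, 168, 49, 31]) [[ 0.5812 -0.1416  0.08  ]]
yellow (np.int32(647), [446.6, 182.1], [432, 169, 30, 28]) [[0.5039 0.0763 0.08  ]]
yellow (np.int32(124), [242.2, 274.9], [240, 251, 6, 48]) [[ 0.6938 -0.1098  0.08  ]]
yellow (np.int32(34), [270.9, 258.7], [269, 252, 5, 13]) [[ 0.6605 -0.0831  0.08  ]]
yellow (np.int32(28), [272.1, 271.0], [271, 266, 3, 12]) [[ 0.6765 -0.0759  0.08  ]]
yellow (np.int32(54), [271.7, 289.2], [269, 279, 5, 20]) [[ 0.702  -0.0674  0.08  ]]
yellow (np.int32(3826), [238.0, 318.3], [79, 308, 296, 19]) [[ 0.7594 -0.0949  0.08  ]]
green (np.int32(602), [383.9, 181.8], [370, 169, 29, 27]) [[0.527  0.0066 0.08  ]]
red (np.int32(603), [319.5, 181.9], [306, 168, 28, 28]) [[ 0.5506 -0.0634  0.08  ]]
reagent [[ 0.7342624  -0.05717536  0.125     ]] proj tip [[371.42401058 228.45164013]]
```

View pics/b1.png

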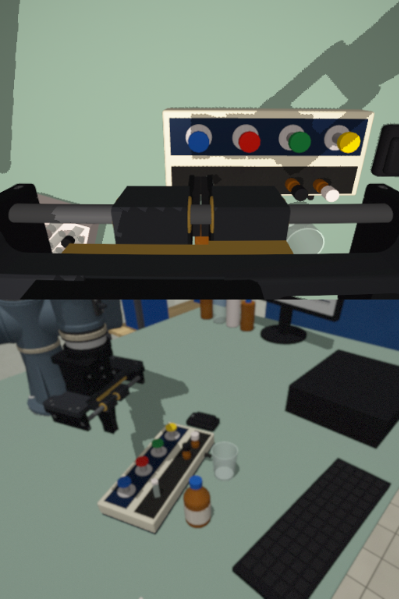

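The wrist view shows all four caps in the row, agreeing with the triangulation to about 3 mm. I'll make a small correction in y and descend to 8 mm above blue.

```bash
python3 -m pendant '[{"jaw":0,"linear":[0,-0.35,2],"twist":0},{"jaw":0,"linear":[0,0,2],"twist":0},{"jaw":0,"linear":[0,0,2],"twist":0},{"jaw":0,"linear":[0,0,2],"twist":0},{"jaw":0,"linear":[0,0,1],"twist":0},{"jaw":0,"linear":[0,0,0.5],"twist":0},{"jaw":0,"linear":[0,0,0],"twist":0},{"jaw":0,"linear":[0,0,0],"twist":0},{"jaw":0,"linear":[0,0,0],"twist":0},{"jaw":0,"linear":[0,0,0],"twist":0}]'
python3 - <<'E'
from rig import robot,cams
from m import *
import cv2
c=cams.camera("scene");o=robot.get_obs();print(o['position'],o['ft_force'])
p=np.array(o['position'])-[0,0,.017];print(proj(c,[p,[.577,-.134,.08]]).round(1))
w=cams.camera("wrist");t=cams.camera("top")
f=lambda i,x,y:cv2.resize(i[y:y+120,x:x+160],(480,280))
cv2.imwrite("pics/b2.png",np.vstack([f(c['color'],90,150),f(t['color'],290,160)]))
E
```

```text
time: 4.03
position: [0.5792, -0.1364, 0.1081]
tool_rot: [-0.161, 0.987, -0.001, 0.001]
ft_force: [-0.6, 0.0, 0.1]
grip_width: 0.0009
grip_force: 0.0
[ 0.57905157 -0.13636231  0.10797972] [-0.05034885  0.20393671  0.4437082 ]
[[156.7 229.1]
 [158.3 232.1]]
```

View pics/b2.png

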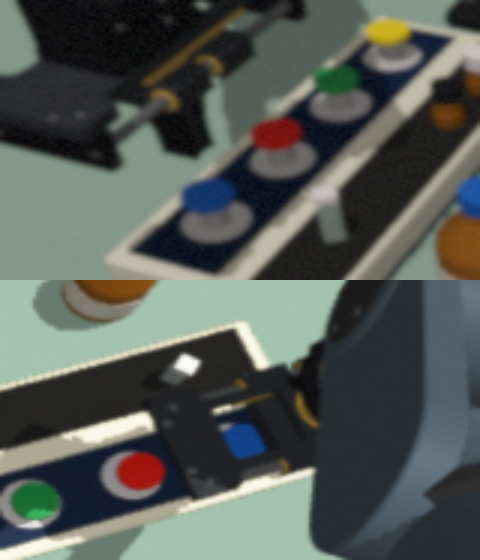

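The tool should be 11 mm above blue, but in the scene crop the fingertips look about 15 px higher than projected. Before I press, I'll look closely again.

Run:
```python
from rig import robot,cams
from m import *
o=robot.get_obs();p=np.array(o['position']);print(o['time'],p,o['q'])
from scipy.spatial.transform import Rotation as Ro
R=Ro.from_quat(o['tool_rot']).as_matrix()
out=[]
for n,x,y in(("scene",60,120),("top",270,140)):
    c=cams.camera(n);np.savez(f"pics/{n}3.npz",**c)
    im=cv2.resize(c['color'][y:y+150,x:x+200],None,fx=4,fy=4)[:590//2*2]
    for q,col in((p+R@[0,0,.017],(255,0,255)),(p,(0,255,255)),(p+R@[0,.095,-.053],(255,255,0)),(p+R@[0,-.095,-.053],(255,255,0))):
        u=(proj(c,[q])[0]-[x,y])*4; cv2.drawMarker(im,tuple(int(v) for v in u),col,0,14,2)
    out.append(im)
cv2.imwrite("pics/s3.png",out[0]);cv2.imwrite("pics/t3.png",out[1])
```

```text
4.1833 [ 0.57873518 -0.1362909   0.1076207 ] [-4.19081917e-01  6.06454386e-01  1.59674469e+00  1.28991684e-05
  9.36947930e-01 -2.31262495e+00]
```

View pics/s3.png

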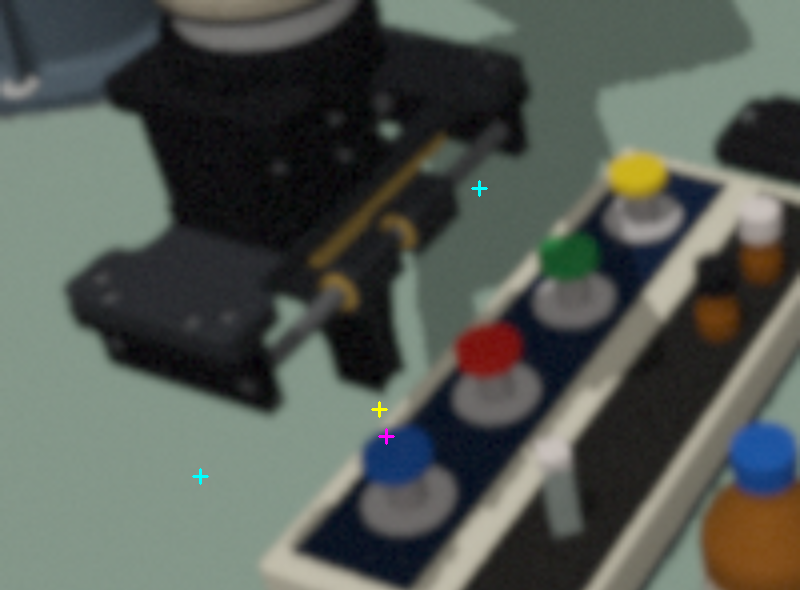

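View pics/t3.png

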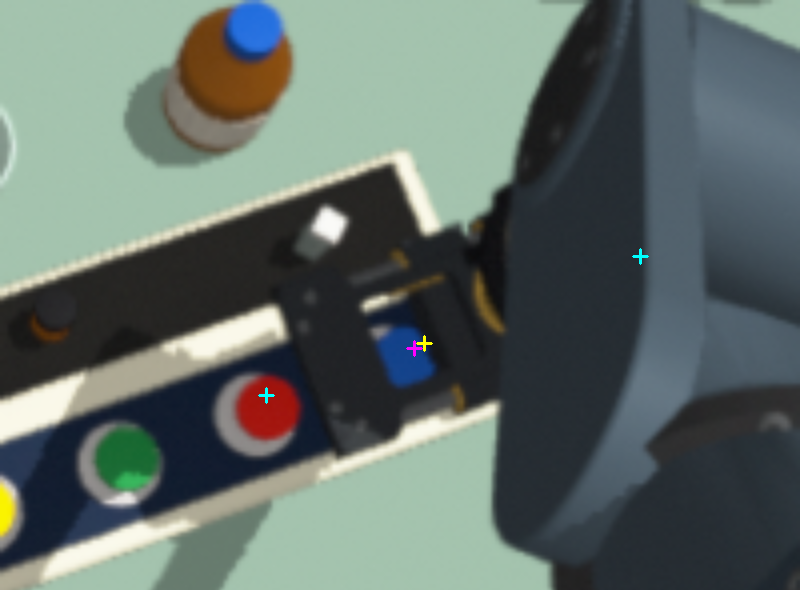

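Both overlays show the real gripper away from the reported pose: in the scene crop the fingertip is at (375,385), predicted (386,436). I'll use the depth image to see by how much.

Run:
```python
from m import *
def w(c,u,v):
    d=c['depth'][int(round(v)),int(round(u))]; V=np.array(c['view']); n=norm(c,[(u,v)])[0]
    return (V[:3,:3].T@(np.array([n[0]*d,n[1]*d,d])-V[:3,3])).round(3)
S=np.load("pics/scene3.npz");T=np.load("pics/top3.npz")
for nm,cu,cv in(("tip",370,375),("finger",370,345),("finger",365,320),("rod",305,330),("rod",480,150),("plateL",250,390),("plateL",180,290),("plateR",500,90),("red",490,345),("blue",400,452),("cuv",553,450)):
    print('S',nm,w(S,60+cu/4,120+cv/4))
for nm,cu,cv in(("plate",320,330),("plate",350,430),("plate",300,290),("blue",405,355),("red",268,405),("bar",440,320),("tiny",380,290)):
    print('T',nm,w(T,270+cu/4,140+cv/4))
```

```text
S tip [ 0.589 -0.141  0.139]
S finger [ 0.592 -0.139  0.156]
S finger [ 0.591 -0.138  0.169]
S rod [ 0.629 -0.18   0.215]
S rod [ 0.591 -0.069  0.215]
S plateL [ 0.634 -0.208  0.209]
S plateL [ 0.609 -0.21   0.242]
S plateR [ 0.591 -0.054  0.237]
S red [ 0.556 -0.062  0.079]
S blue [ 0.582 -0.134  0.081]
S cuv [ 0.644 -0.096  0.095]
T plate [ 0.565 -0.053  0.24 ]
T plate [ 0.525 -0.062  0.241]
T plate [ 0.581 -0.045  0.242]
T blue [ 0.577 -0.134  0.081]
T red [ 0.554 -0.064  0.078]
T bar [ 0.571 -0.108  0.223]
T tiny [ 0.58  -0.078  0.242]
```

By depth, x and y are right but the real fingertip is at z ≈ 0.136, about 45 mm higher than reported. I'll check whether that offset was the same at the earlier height.

```bash
cat >> m.py <<'E'
def cloud(c):
    v,u=np.mgrid[0:384,0:512]; d=np.array(c['depth']).ravel(); n=norm(c,np.c_[u.ravel(),v.ravel()]); V=np.array(c['view'])
    P=(np.c_[n*d[:,None],d]-V[:3,3])@V[:3,:3]; P[d<=0]=9; return P.reshape(384,512,3)
def tip(c,xy,zmin=.1):
    P=cloud(c); m=(np.hypot(P[...,0]-xy[0],P[...,1]-xy[1])<.025)&(P[...,2]>zmin)&(P[...,2]<.4)&(np.array(c['color']).max(-1)<70)
    q=P[m]; q=q[np.argsort(q[:,2])]; return len(q),np.percentile(q[:,2],[0,2,5]).round(4),q[:40].mean(0).round(4)
E
python3 - <<'E'
from m import *
print(tip(np.load("pics/scene1.npz"),(.5765,-.1305)),'reported tip .1845')
print(tip(np.load("pics/scene3.npz"),(.5787,-.1363)),'reported tip .0906')
E
```

```text
(920, array([0.2249, 0.2275, 0.2307]), array([ 0.5832, -0.1335,  0.2275])) reported tip .1845
(653, array([0.1302, 0.1337, 0.1366]), array([ 0.585 , -0.1392,  0.1348])) reported tip .0906
```

The offset is constant at about 42 mm, so I'll go by camera and force. I'll descend 4 cm and check again.

```bash
python3 -m pendant '[{"jaw":0,"linear":[0,0,1],"twist":0},{"jaw":0,"linear":[0,0,1],"twist":0},{"jaw":0,"linear":[0,0,1],"twist":0},{"jaw":0,"linear":[0,0.2,0.6],"twist":0},{"jaw":0,"linear":[0,0,0.4],"twist":0},{"jaw":0,"linear":[0,0,0],"twist":0},{"jaw":0,"linear":[0,0,0],"twist":0},{"jaw":0,"linear":[0,0,0],"twist":0}]'
python3 - <<'E'
from rig import robot,cams
from m import *
print(robot.nose_length)
c=cams.camera("scene");np.savez("pics/scene4.npz",**c);o=robot.get_obs();print(o['position'],o['ft_force'],tip(c,o['position'][:2],.083))
cv2.imwrite("pics/s4.png",cv2.resize(c['color'][150:270,90:250],None,fx=4,fy=4))
E
```

```text
time: 4.95
position: [0.578, -0.1343, 0.067]
tool_rot: [-0.161, 0.987, -0.0, 0.0]
ft_force: [1.1, 0.3, 0.5]
grip_width: 0.0007
grip_force: 0.0
0.017
[ 0.57810099 -0.13436882  0.06720934] [ 0.14920371 -0.5689343   0.52466231] (600, array([0.0883, 0.091 , 0.0943]), array([ 0.5842, -0.136 ,  0.0922]))
```

View pics/s4.png

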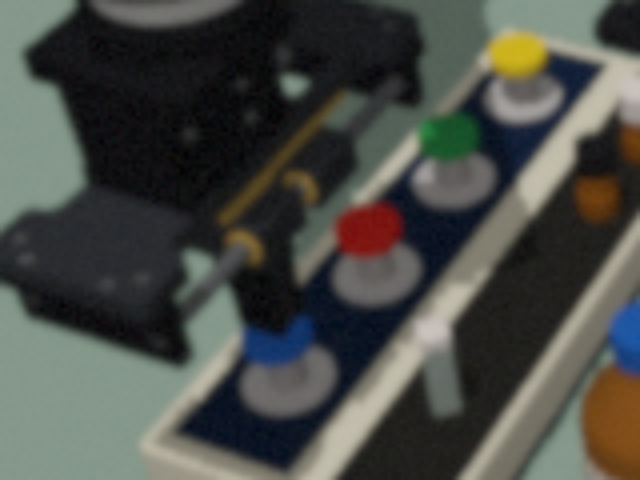

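The closed fingertips are centred over the blue cap, about 9 mm above it. I'll press slowly and watch the force.

```bash
python3 -m pendant '[{"jaw":0,"linear":[0,0,0.2],"twist":0},{"jaw":0,"linear":[0,0,0.2],"twist":0},{"jaw":0,"linear":[0,0,0.2],"twist":0},{"jaw":0,"linear":[0,0,0.2],"twist":0},{"jaw":0,"linear":[0,0,0.2],"twist":0},{"jaw":0,"linear":[0,0,0.2],"twist":0},{"jaw":0,"linear":[0,0,0],"twist":0},{"jaw":0,"linear":[0,0,0],"twist":0}]'
python3 -m pendant '[{"jaw":0,"linear":[0,0,0.2],"twist":0},{"jaw":0,"linear":[0,0,0.2],"twist":0},{"jaw":0,"linear":[0,0,0.2],"twist":0},{"jaw":0,"linear":[0,0,0],"twist":0},{"jaw":0,"linear":[0,0,0],"twist":0}]'
```

```text
time: 5.67
position: [0.5777, -0.1342, 0.0549]
tool_rot: [-0.161, 0.987, -0.0, 0.0]
ft_force: [0.4, 0.0, 3.1]
grip_width: 0.0002
grip_force: 1.1
time: 6.08
position: [0.5778, -0.1342, 0.0487]
tool_rot: [-0.161, 0.987, 0.0, 0.0]
ft_force: [0.6, -0.3, 2.6]
grip_width: 0.0006
grip_force: 1.1
```

```bash
python3 -m pendant '[{"jaw":0,"linear":[0,0,0.2],"twist":0},{"jaw":0,"linear":[0,0,0.2],"twist":0},{"jaw":0,"linear":[0,0,0],"twist":0},{"jaw":0,"linear":[0,0,0],"twist":0},{"jaw":0,"linear":[0,0,0],"twist":0}]'
python3 -m pendant '[{"jaw":0,"linear":[0,0,0.2],"twist":0},{"jaw":0,"linear":[0,0,0],"twist":0},{"jaw":0,"linear":[0,0,0],"twist":0}]'
```

```text
time: 6.5
position: [0.5778, -0.1342, 0.0451]
tool_rot: [-0.161, 0.987, -0.0, 0.0]
ft_force: [-0.1, 0.0, 4.9]
grip_width: 0.0004
grip_force: 2.5
time: 6.75
position: [0.5778, -0.1342, 0.0434]
tool_rot: [-0.161, 0.987, -0.0, 0.0]
ft_force: [-1.1, 0.6, 6.7]
grip_width: 0.0005
grip_force: 3.5
```

The force has reached 6.7 N, past the stop and about 4 mm into the cushion, so blue is in. I'll raise 6 cm and move 22.5 cm along the row to yellow.

```bash
python3 -m pendant '[{"jaw":0,"linear":[0,0,-1],"twist":0},{"jaw":0,"linear":[0,0,-2.5],"twist":0},{"jaw":0,"linear":[0,0,-2.5],"twist":0},{"jaw":0,"linear":[0,0,0],"twist":0}]'
python3 -m pendant '[{"jaw":0,"linear":[0,2.5,0],"twist":0},{"jaw":0,"linear":[0,2.5,0],"twist":0},{"jaw":0,"linear":[0,2.5,0],"twist":0},{"jaw":0,"linear":[0,2.5,0],"twist":0},{"jaw":0,"linear":[0,2.5,0],"twist":0},{"jaw":0,"linear":[0.1,2.5,0],"twist":0},{"jaw":0,"linear":[0,2.5,0],"twist":0},{"jaw":0,"linear":[0,2.5,0],"twist":0},{"jaw":0,"linear":[0,2.5,0],"twist":0},{"jaw":0,"linear":[0,0,0],"twist":0},{"jaw":0,"linear":[0,0,0],"twist":0},{"jaw":0,"linear":[0,0,0],"twist":0}]'
python3 - <<'E'
from rig import robot,cams
from m import *
c=cams.camera("scene");T0=np.load("pics/scene0.npz");o=robot.get_obs();print(o['position'],tip(c,o['position'][:2]))
P=cloud(c);b=[x for x in blobs(c,'blue') if 150<x[1][0]<170];print(b)
u,v=map(round,b[-1][1]);print('blue cap z',np.median(P[v-4:v+1,u-3:u+4,2]))
cv2.imwrite("pics/s5.png",cv2.resize(c['color'][100:260,90:290],None,fx=3.5,fy=3.5))
E
```

```text
time: 7.08
position: [0.5806, -0.1354, 0.1072]
tool_rot: [-0.161, 0.987, -0.002, 0.003]
ft_force: [1.1, 0.1, 0.6]
grip_width: 0.0006
grip_force: 0.0
time: 8.08
position: [0.5056, 0.0787, 0.1027]
tool_rot: [-0.161, 0.987, -0.0, 0.0]
ft_force: [0.5, 0.1, 0.7]
grip_width: 0.0004
grip_force: 0.0
[0.5059127  0.07821318 0.10276469] (477, array([0.1249, 0.1265, 0.1303]), array([0.5107, 0.0748, 0.129 ]))
[(np.int32(293), [166.8, 23.6], [158, 4, 19, 34]), (np.int32(215), [160.5, 237.1], [151, 229, 19, 17])]
blue cap z 0.06951264743829465
```

View pics/s5.png

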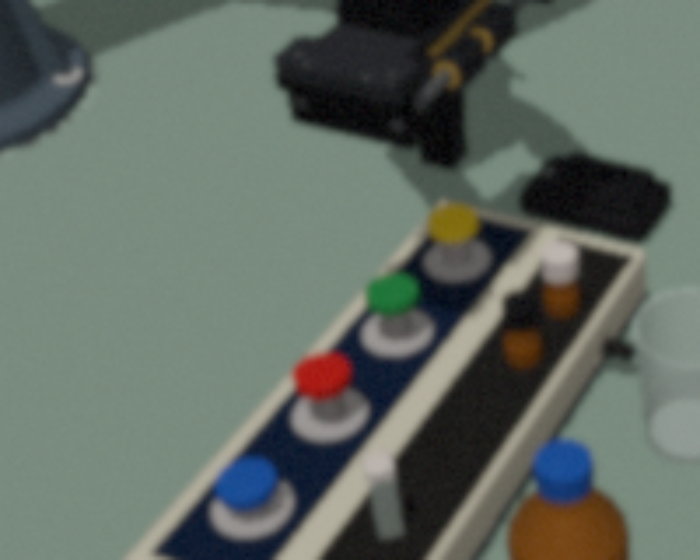

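Blue is down (cap at z 0.0695) and the fingertips are above yellow. I'll press it the same way, to a reported z of about 0.043.

```bash
python3 -m pendant '[{"jaw":0,"linear":[0,0,1.5],"twist":0},{"jaw":0,"linear":[0,0,1.2],"twist":0},{"jaw":0,"linear":[0,0,0.6],"twist":0},{"jaw":0,"linear":[0,0,0.3],"twist":0},{"jaw":0,"linear":[0,0,0],"twist":0},{"jaw":0,"linear":[0,0,0.2],"twist":0},{"jaw":0,"linear":[0,0,0.2],"twist":0},{"jaw":0,"linear":[0,0,0.2],"twist":0},{"jaw":0,"linear":[0,0,0.2],"twist":0},{"jaw":0,"linear":[0,0,0.2],"twist":0},{"jaw":0,"linear":[0,0,0],"twist":0},{"jaw":0,"linear":[0,0,0],"twist":0}]'
python3 -m pendant '[{"jaw":0,"linear":[0,0,0.2],"twist":0},{"jaw":0,"linear":[0,0,0.2],"twist":0},{"jaw":0,"linear":[0,0,0.2],"twist":0},{"jaw":0,"linear":[0,0,0.2],"twist":0},{"jaw":0,"linear":[0,0,0],"twist":0},{"jaw":0,"linear":[0,0,0],"twist":0},{"jaw":0,"linear":[0,0,0],"twist":0}]'
```

```text
time: 9.13
position: [0.5056, 0.0789, 0.057]
tool_rot: [-0.161, 0.987, -0.0, 0.0]
ft_force: [-0.5, -0.5, 1.9]
grip_width: 0.0003
grip_force: 1.1
time: 9.72
position: [0.5056, 0.0789, 0.0488]
tool_rot: [-0.161, 0.987, -0.0, 0.0]
ft_force: [0.9, -0.3, 1.9]
grip_width: 0.0005
grip_force: 1.0
```

```bash
python3 -m pendant '[{"jaw":0,"linear":[0,0,0.2],"twist":0},{"jaw":0,"linear":[0,0,0.2],"twist":0},{"jaw":0,"linear":[0,0,0.15],"twist":0},{"jaw":0,"linear":[0,0,0],"twist":0},{"jaw":0,"linear":[0,0,0],"twist":0},{"jaw":0,"linear":[0,0,0],"twist":0}]'
```

```text
time: 10.22
position: [0.5057, 0.0789, 0.0437]
tool_rot: [-0.161, 0.987, -0.0, 0.0]
ft_force: [1.1, -0.0, 7.1]
grip_width: 0.0007
grip_force: 3.3
```

Yellow is in at 7.1 N. I'll raise and move 7.5 cm back to green, then press.

```bash
python3 -m pendant '[{"jaw":0,"linear":[0,0,-1],"twist":0},{"jaw":0,"linear":[0,0,-2.5],"twist":0},{"jaw":0,"linear":[0,0,-2.5],"twist":0},{"jaw":0,"linear":[0,0,0],"twist":0},{"jaw":0,"linear":[0,-2.5,0],"twist":0},{"jaw":0,"linear":[0,-2.5,0],"twist":0},{"jaw":0,"linear":[0,-2.5,0],"twist":0},{"jaw":0,"linear":[0,0,0],"twist":0},{"jaw":0,"linear":[0,0,0],"twist":0},{"jaw":0,"linear":[0,0,0],"twist":0},{"jaw":0,"linear":[0,0,0],"twist":0}]'
python3 - <<'E'
from rig import robot,cams
from m import *
c=cams.camera("scene");o=robot.get_obs();print(o['position'],tip(c,o['position'][:2]))
P=cloud(c)
for k in('yellow','blue','red'):
    for b in blobs(c,k):
        u,v=map(round,b[1])
        if v>130: print(k,b[1],P[v-2,u].round(4))
E
```

```text
time: 11.13
position: [0.5278, 0.0088, 0.1029]
tool_rot: [-0.161, 0.987, 0.001, -0.001]
ft_force: [0.3, -0.2, -0.6]
grip_width: 0.0003
grip_force: 0.0
[0.52807199 0.00884896 0.10301232] (534, array([0.1235, 0.1273, 0.1307]), array([0.5347, 0.0071, 0.129 ]))
yellow [219.8, 167.2] [0.5054 0.0823 0.0702]
blue [250.4, 233.9] [ 0.7361 -0.0602  0.1314]
blue [160.5, 237.1] [ 0.5754 -0.1315  0.0694]
red [182.3, 206.7] [ 0.5539 -0.061   0.0809]
```

```bash
python3 -m pendant '[{"jaw":0,"linear":[0,0,1.5],"twist":0},{"jaw":0,"linear":[0,0,1.2],"twist":0},{"jaw":0,"linear":[0,0,0.6],"twist":0},{"jaw":0,"linear":[0,0,0.3],"twist":0},{"jaw":0,"linear":[0,0,0],"twist":0},{"jaw":0,"linear":[0,0,0.2],"twist":0},{"jaw":0,"linear":[0,0,0.2],"twist":0},{"jaw":0,"linear":[0,0,0.2],"twist":0},{"jaw":0,"linear":[0,0,0.2],"twist":0},{"jaw":0,"linear":[0,0,0.2],"twist":0},{"jaw":0,"linear":[0,0,0],"twist":0},{"jaw":0,"linear":[0,0,0],"twist":0}]'
python3 -m pendant '[{"jaw":0,"linear":[0,0,0.2],"twist":0},{"jaw":0,"linear":[0,0,0.2],"twist":0},{"jaw":0,"linear":[0,0,0.2],"twist":0},{"jaw":0,"linear":[0,0,0.2],"twist":0},{"jaw":0,"linear":[0,0,0],"twist":0},{"jaw":0,"linear":[0,0,0.2],"twist":0},{"jaw":0,"linear":[0,0,0.2],"twist":0},{"jaw":0,"linear":[0,0,0.15],"twist":0},{"jaw":0,"linear":[0,0,0],"twist":0},{"jaw":0,"linear":[0,0,0],"twist":0},{"jaw":0,"linear":[0,0,0],"twist":0}]'
```

```text
time: 12.18
position: [0.5294, 0.0077, 0.0575]
tool_rot: [-0.161, 0.987, -0.0, 0.0]
ft_force: [0.0, 0.2, 2.7]
grip_width: 0.0002
grip_force: 1.1
time: 13.1
position: [0.5294, 0.0077, 0.0442]
tool_rot: [-0.161, 0.987, -0.0, 0.0]
ft_force: [-0.3, 0.9, 5.6]
grip_width: 0.0004
grip_force: 3.0
```

Green is past its stop at 5.6 N. I'll lift clear and check all the keys and the loose things.

```bash
python3 -m pendant '[{"jaw":0,"linear":[0,0,-1],"twist":0},{"jaw":0,"linear":[0,0,-2.5],"twist":0},{"jaw":0,"linear":[0,0,-2.5],"twist":0},{"jaw":0,"linear":[0,0,-2.5],"twist":0},{"jaw":0,"linear":[0,0,-2.5],"twist":0},{"jaw":0,"linear":[0,0,0],"twist":0},{"jaw":0,"linear":[0,0,0],"twist":0},{"jaw":0,"linear":[0,0,0],"twist":0},{"jaw":0,"linear":[0,0,0],"twist":0},{"jaw":0,"linear":[0,0,0],"twist":0},{"jaw":0,"linear":[0,0,0],"twist":0}]'
python3 - <<'E'
from rig import robot,cams
from m import *
c=cams.camera("scene");P=cloud(c)
for k in HUE:
    for b in blobs(c,k):
        u,v=map(round,b[1])
        if v>130: print(k,b[1],P[v-2,u].round(4))
a=np.load("pics/scene0.npz")['color']
cv2.imwrite("pics/s6.png",cv2.resize(np.vstack([i[130:300,100:360] for i in(a,c['color'])]),None,fx=1.7,fy=1.7))
E
```

```text
time: 14.02
position: [0.5283, 0.0079, 0.1527]
tool_rot: [-0.161, 0.987, 0.0, -0.001]
ft_force: [-0.2, -0.3, 0.3]
grip_width: 0.0005
grip_force: 0.0
blue [250.4, 233.9] [ 0.736  -0.0601  0.1312]
blue [160.5, 237.0] [ 0.5734 -0.1305  0.0672]
yellow [219.8, 167.2] [0.5043 0.0833 0.0691]
green [202.2, 187.9] [0.5287 0.0097 0.0694]
red [182.3, 206.8] [ 0.555  -0.0617  0.082 ]
```

View pics/s6.png

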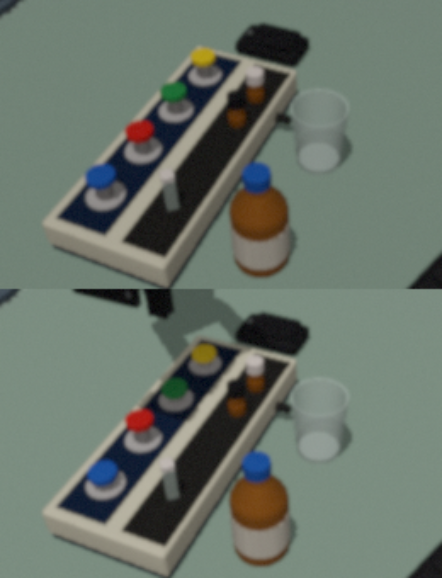

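The before and after pictures show blue, yellow and green down (caps at z ≈ 0.067–0.069). Red is still out (≈ 0.082), and every loose thing is where it began.

```bash
python3 -c "
from rig import robot
print(robot.hand_in())"
```

```text
the job is handed in; nothing more can be done
None
```

I pressed the blue, yellow and green keys fully in, in that order. Red was left untouched, nothing around the box moved, and the job was handed in at about 14 s; the hand-in returned no verdict.

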